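Change the pasta machine over to the yellow cutter and start it

TASK

The dough sheets are rolled, so change the pasta machine over to its yellow cutter: with the fingertips push the black-knobbed selector lever out of the sheet-roller slot, across the neutral cross slot and fully home in the slot that drives the yellow cutter (the far right slot drives the cutter in the rear bay, the near right slot the one in the front bay), without going into the other cutter's slot. Then, and only then, push the green start button right down and let it come up again. Grip and lift nothing, do not force the lever, and leave the things standing about where they are.

Things in the scene. Friction and masses are not known exactly. Their poses are not given: they have to be found in the camera images.
- pasta_machine: Electric pasta machine, fixed, 222x376 mm (x, y), turned by some yaw. Origin: centre of its underside on the worktop; x axis to its rear (away from the robot), y to its left, z up. Left: gearbox (y 0.075 to 0.185, top z 0.105) with the H-gate. Middle: rollers (lips up to z 0.14), front bay at x -0.076, rear bay at x 0.076. Right: motor housing (y -0.185 to -0.1, top z 0.118) with the button.
- selector_knob (a point): Centre of the lever's black knob: round, 30 mm wide, reaching 16 mm above and 22 mm below this point; 0.185 above the worktop in neutral, 9 mm lower at the slot ends. Its 10 mm stem is pivoted 0.152 m below. Free space all round, 40 mm from the knob down to the steel gate plate (top z 0.113). It stays where left; 2 to 4 N at the knob moves it, over 30 N is forcing it. Starts in the near left slot.
- knob_neutral (a point): Where the knob centre is in neutral (fixed to the machine: x 0, y 0.130, z 0.185). Offsets of the knob from here along the machine's axes: left column (sheet rollers) y +0.028, right column (cutters) y -0.028, 4 mm play either way. It changes column only by the cross slot at x 0 (4 mm play, rounded corners lead in). Far slots end at x +0.043, near slots at x -0.043.
- selector_fore (a joint): Lean of the lever along the machine's x axis, rad: 0 neutral, +0.29 home in a far slot, -0.29 home in a near slot.
- selector_side (a joint): Lean of the lever along the machine's y axis, rad: about +0.18 in the left (sheet roller) column, -0.18 in the right (cutter) column, each +-0.03.
- cutter_yellow: The yellow cutter: cartridge with yellow end blocks and rails and two finely grooved steel rollers, 54x170x46 mm, fixed in the front or the rear bay of the machine. Origin: centre of its underside; axes parallel to the machine's. The far right slot drives the cutter in the rear bay (+x in the machine frame), the near right slot the one in the front bay (-x).
- cutter_blue: The other cutter: the same cartridge in blue, with broad grooves, in the other bay. Origin: centre of its underside.
- start_top (a point): Centre of the top of the green start button, 28 mm across, on the motor housing, 0.14 m above the worktop; it is pressed straight down.
- start (a joint): Travel of the start button, m: 0 up, 0.006 fully down; a spring of 1.5 N at first and 5 N at the bottom brings it back up.
- mug_blue: White mug with blue dots, 92x127x93 mm, standing left of the machine. Bystander, loose; origin: centre of its underside.
- egg_timer: Red and white kitchen timer, 59 mm wide, 52 mm high, standing right of the machine. Bystander, loose; origin: centre of its underside.
- mill_salt: Grey salt mill, 61 mm wide, 206 mm high. Bystander, loose; origin: centre of its underside.
- bottle_oil: Brown oil bottle, 74 mm wide, 272 mm high. Bystander, loose; origin: centre of its underside.
- wooden_spoon: Wooden spoon, 295 mm long, lying flat. Bystander, loose; origin: centre of its underside.
- garlic: Garlic bulb, 56 mm. Bystander, loose; origin: centre of its underside.
- lemon_b: Lemon, 72x57x58 mm. Bystander, loose; origin: centre of its underside.
- teaspoon: Teaspoon, 130 mm long, lying flat. Bystander, loose; origin: centre of its underside.

How it is judged (in metres and radians):
On the way, in this order (a step that is already met when the one before it is completed fails the run):
1. the lever is home in the slot that drives the yellow cutter (((x of cutter_yellow in the frame of pasta_machine above 0 m and value of joint selector_side below -0.12 rad and value of joint selector_fore above 0.22 rad) or (x of cutter_yellow in the frame of pasta_machine below 0 m and value of joint selector_side below -0.12 rad and value of joint selector_fore below -0.22 rad))), for 0.2 s.
2. the green start button is pushed down, the lever being home (((x of cutter_yellow in the frame of pasta_machine above 0 m and value of joint selector_side below -0.12 rad and value of joint selector_fore above 0.22 rad) or (x of cutter_yellow in the frame of pasta_machine below 0 m and value of joint selector_side below -0.12 rad and value of joint selector_fore below -0.22 rad)) and value of joint start above 0.004 m), for 0.1 s.
At the end, for the whole second after the job is handed in: The lever rests home in the yellow cutter's slot: selector_side below -0.12 rad, selector_fore above +0.22 (yellow cutter in the rear bay) or below -0.22 (front bay); slot ends at 0.29. Start was pushed down over 4 mm after that and is up again (under 1 mm) (((x of cutter_yellow in the frame of pasta_machine above 0 m and value of joint selector_side below -0.12 rad and value of joint selector_fore above 0.22 rad) or (x of cutter_yellow in the frame of pasta_machine below 0 m and value of joint selector_side below -0.12 rad and value of joint selector_fore below -0.22 rad)) and value of joint start below 0.001 m and velocity of joint selector_fore between -0.05 and 0.05 rad/s and velocity of joint selector_side between -0.05 and 0.05 rad/s); the robot touches nothing.
It fails at once if the start button is pushed while the lever is not home in the yellow cutter's slot (value of joint start above 0.002 m and not ((x of cutter_yellow in the frame of pasta_machine above 0 m and value of joint selector_side below -0.12 rad and value of joint selector_fore above 0.22 rad) or (x of cutter_yellow in the frame of pasta_machine below 0 m and value of joint selector_side below -0.12 rad and value of joint selector_fore below -0.22 rad))).
It fails at once if the lever goes into the other cutter's slot ((x of cutter_yellow in the frame of pasta_machine above 0 m and value of joint each of selector_side, selector_fore below -0.12 rad) or (x of cutter_yellow in the frame of pasta_machine below 0 m and value of joint selector_side below -0.12 rad and value of joint selector_fore above 0.12 rad)).
It fails at once if the lever is pinched or forced (more than 36 N from the fingers) (contact force between the fingers and selector_side above 36 N).
It fails at once if a bystander is lifted or shifted by more than 25 mm (distance of any of mug_blue, egg_timer, mill_salt, bottle_oil, wooden_spoon, garlic, lemon_b, teaspoon from where it was at the start of the episode above 0.025 m).
It also fails if it takes over 51 s, if anything falls off the work surface, if the arm or the gripper's body presses on something with over 40 N, if the wrist force passes 120 N, or if a joint passes its speed limit or range.

ROBOT

A 7-joint arm with a two-finger parallel gripper is mounted at the origin on a cart in front of the work surface, level with it; the furniture and walls round the work are solid. World frame = base frame: x ahead of the robot, y to its left, z up, the work surface at z = 0. Lengths are in m, angles in degrees, forces in N, time in s.
With the tool pointing down it reaches from about 0.425 to 0.875 m from the base axis. Payload 4.7 kg.
Tool frame: the origin (TCP) lies midway between the tips of the shut fingers; the grasp point (between the pads) lies 19 mm behind it; z points along the fingers, x is the direction in which the jaws open and shut, and the axes are right-handed (so a half turn about z gives the same grasp; the last joint's range is limited). The gripper opens to 87 mm and grips with 3 to 60 N. Pads are 19 mm wide; open, the fingers measure 117 mm over their backs; the gripper's body (75 mm by 190 mm) begins 51 mm behind the grasp point.
Start: joints at [-71.671, 18.392, -4.016, 83.108, 1.295, 78.541, -3.26], TCP at [0.196, 0.62, 0.223] pointing down, gripper open.
Joint ranges: [-163.93, 163.93], [-17.29, 119.83], [-79.2, 71.16], [3.27, 140.29], [-89.18, 269.18], [5.43, 117.66], [-154.24, 154.24]. Speed limits (degrees/s): [147.25, 147.25, 180, 180, 180, 180, 180].

INTERFACE

Orientations are given as [roll, pitch, yaw] about the fixed x, y, z axes, in that order (R = Rz(yaw) Ry(pitch) Rx(roll)).
In Python, from cell import env gives the robot as it stands.
- The arm moves only by the tool carry_out, never from a script. Its argument "plan" is a list of rows, each an object with "grip": the closure, from 0 (fully open) to 1 (shut); "dp": the shift along the tool's x, y, z in m, a list of three; "rotation": the turn, a rotation vector about the tool's x, y, z in degrees, a list of three. In form: [{"grip": grip, "dp": [dx, dy, dz], "rotation": [wx, wy, wz]}, ...]. A call has 1 to 8 rows; each row shifts and turns the pose as measured when the row begins, along the tool's axes as they then stand; what a row does not reach is not made up. A row lasts 1/12 s, in which the tool goes at most 41.7 mm and 7.16 degrees, less where a joint would pass 70% of its speed; a pose out of reach is approached as far as the arm can. A call is refused whole if a number of a shift passes 0.0417 or a number of a turn 7.16, either way. A call with a gripper value outside its range is refused whole. The fingers move at their own pace and stop on an object; "force" is the grip in N (left out, the last holds). Time passes only in rows, so rows that do not move let the fingers close. It gives the time, the measured TCP pose, the force and the opening at its end, in the units of the state.
- env.get_obs(): the state, without advancing time (a new reading comes with each control period).
- env.read_camera(name): name is "scene" or "top" or "wrist"; returns the picture (480x640x3 uint8, red, green, blue); there is no depth.
- env.camera_params(name): a dict with "fx", "fy", "cx", "cy" (pixels), "R" (3x3) and "t" (3): a world point X has camera coordinates R X + t. Camera axes: x right, y down, z forward; pixel columns grow to the right and rows downward; lengths in m; the calibration is good to about 2 mm. A picture is of the moment at which its call begins: read the wrist's pose just before it. camera_params takes no time and is no camera call; for the wrist camera it gives the pose at the moment of the call.
- env.sign_off(): hands the job in, once; it reports no verdict.
The state is a dict: "time_s": time; "qpos": joint angles; "joint_velocities": joint speeds; "effort": joint torques, N m; "tool_pos": TCP position; "tool_rot": TCP orientation; "force": force on the tool from outside, world axes, zero at the start; "wrist_torque": the same for the moment, N m; "grip_width": finger opening in m.
Only numpy, scipy, OpenCV 4.12 (cv2) and the standard library are available. Lean on these libraries where they do the work, as an engineer would, in place of code of your own. Each camera call takes 0.05 s, during which the arm holds its last target. There are 200 camera calls.

## Working session

There is one attempt and no reset: what is moved stays moved. The work goes in short steps, Python scripts to look and compute and a tool call to move; the robot and the scene stay as the last step left them, time stands still between calls to the robot, and variables do not carry over. Pictures are saved under pics/ and viewed, about 8 in all and at most 12, crops included, and the job is handed in when it is done.

Besides the shell and the picture viewer there is one more tool, called after ">>>" as name([rows], argument=value, ...), one row to a line, values as JSON. carry_out: Moves the arm, as the interface text tells. Its arguments: {"type":"object","properties":{"plan":{"type":"array","items":{"type":"object","properties":{"grip":{"type":"number"},"dp":{"type":"array","items":{"type":"number"}},"rotation":{"type":"array","items":{"type":"number"}}}}},"force":{"type":"number"}},"required":["plan"]}

```bash
mkdir -p pics; ls; python3 - <<'E'
from cell import env
import cv2
for n in ("scene","top"):
    im=env.read_camera(n); cv2.imwrite(f"pics/{n}0.png",im[:,:,::-1])
    p=env.camera_params(n); print(n,p)
print(env.get_obs())
E
```

```text
pics
scene {'fx': 600.7176542278617, 'fy': 600.7176542278617, 'cx': 310.9407257261705, 'cy': 241.48669402596516, 'R': array([[-0.56428582, -0.82557096, -0.00375404],
       [-0.60530079,  0.41681266, -0.67814316],
       [ 0.56142003, -0.38039425, -0.73492024]]), 't': array([0.30780952, 0.40117449, 1.44318752])}
top {'fx': 442.3583494338249, 'fy': 442.3583494338249, 'cx': 318.32045124084397, 'cy': 238.22794546694524, 'R': array([[ 0.01633348, -0.99982599, -0.00901148],
       [-0.99622264, -0.01550454, -0.08544042],
       [ 0.08528583,  0.01037298, -0.99630253]]), 't': array([-0.00412738,  0.50445364,  1.19924959])}
{'time_s': 0.1, 'qpos': array([-71.67298031,  18.43450589,  -4.01636827,  83.16666026,
         1.29413375,  78.54087415,  -3.25790912]), 'joint_velocities': array([ 0.0331965 , -0.04167629, -0.04656187, -0.11307203, -0.00380661,
        0.0040621 , -0.01873298]), 'effort': array([-9.42073802e-05, -4.92574990e+01, -4.05846443e-01, -3.13395488e+01,
       -6.43493794e-02,  3.95405455e-02,  8.10280517e-05]), 'tool_pos': array([0.19555282, 0.61937709, 0.22158544]), 'tool_rot': array([1.79995714e+02, 9.68550424e-02, 7.24852556e+01]), 'force': array([ 0.50563335,  0.8749771 , -0.00928832]), 'wrist_torque': array([ 0.05133361,  0.00270132, -0.01828655]), 'grip_width': 0.0866542295223544}
```

View pics/scene0.png

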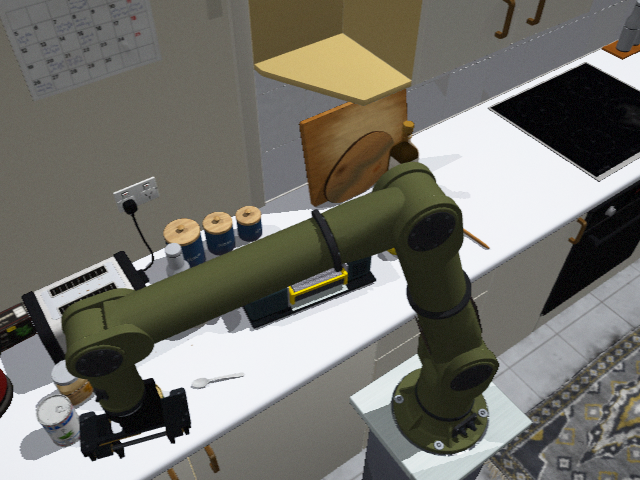

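View pics/top0.png

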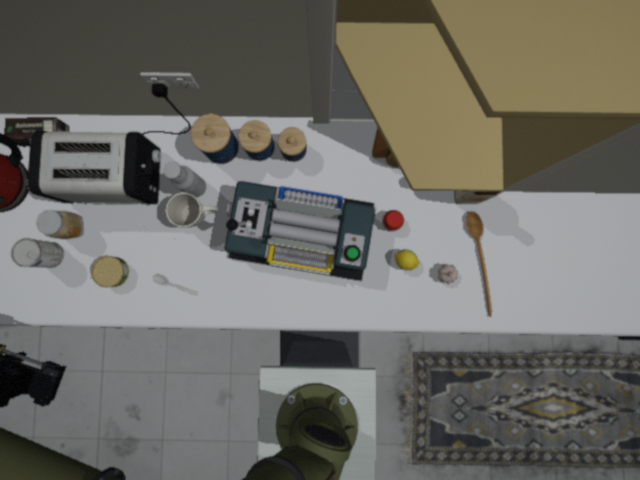

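The yellow cutter is in the front bay (top image about (300,258), nearer the robot), so the target is the near right slot. The knob is at about (232,225), the gate at (250,217) and the green button at (352,253). The mug handle, at (210,213), is close to the knob.

```bash
cat > h.py <<'E'
import numpy as np, cv2
from cell import env
def ray(p,uv,z):
    R,t=p["R"],p["t"]; d=R.T@np.array([(uv[0]-p["cx"])/p["fx"],(uv[1]-p["cy"])/p["fy"],1.]); c=-R.T@t
    return c+d*(z-c[2])/d[2]
def proj(p,X):
    q=p["R"]@np.asarray(X)+p["t"]; return np.array([p["fx"]*q[0]/q[2]+p["cx"],p["fy"]*q[1]/q[2]+p["cy"]])
def blob(m):
    n,l,s,c=cv2.connectedComponentsWithStats(m.astype(np.uint8)); i=1+np.argmax(s[1:,4]); return l==i,c[i],s[i]
E
python3 - <<'E'
from h import *
im=cv2.imread("pics/top0.png"); p=env.camera_params("top")
hsv=cv2.cvtColor(im,cv2.COLOR_BGR2HSV); H,S,V=cv2.split(hsv)
box=np.zeros(H.shape,bool); box[170:285,215:385]=1
def show(n,m,z):
    b,c,s=blob(m&box); r=cv2.minAreaRect(np.argwhere(b)[:,::-1].astype(np.float32))
    pts=np.array([ray(p,q,z)[:2] for q in cv2.boxPoints(r)])
    print(n,c,s,"ctr",ray(p,r[0],z),"\n",pts.round(3).tolist())
show("green",(H>45)&(H<80)&(S>150)&(V>80),.14)
show("yellow",(H>20)&(H<35)&(S>130)&(V>80),.12)
show("blue",(H>105)&(H<125)&(S>130)&(V>80),.12)
show("plate",(S<40)&(V>130)&(np.arange(640)[None]<268)&(np.arange(640)[None]>236)&(np.arange(480)[:,None]>192),.113)
show("knob",(V<30)&(np.arange(640)[None]<241)&(np.arange(480)[:,None]>210)&(np.arange(480)[:,None]<240),.18)
cv2.imwrite("pics/crop0.png",cv2.resize(im[165:290,150:400],None,fx=3.2,fy=3.2,interpolation=cv2.INTER_CUBIC))
E
```

```text
green [352.17525773 252.55670103] [347 247  11  12  97] ctr [ 0.4600629  -0.08149853  0.14      ] 
 [[0.474, -0.069], [0.474, -0.094], [0.447, -0.094], [0.446, -0.069]]
yellow [296.26978417 261.21942446] [267 245  65  28 278] ctr [0.44437857 0.04836717 0.12      ] 
 [[0.436, 0.133], [0.479, 0.127], [0.453, -0.036], [0.41, -0.029]]
blue [307.48876404 194.08426966] [279 187  63  21 178] ctr [0.60189824 0.02584552 0.12      ] 
 [[0.598, 0.107], [0.628, 0.103], [0.605, -0.055], [0.576, -0.051]]
plate [251.384273   273.57566766] [237 261  31  24 674] ctr [0.40668655 0.16990912 0.113     ] 
 [[0.435, 0.209], [0.436, 0.133], [0.378, 0.131], [0.377, 0.207]]
knob [231.42105263 224.43421053] [227 219  10  11  76] ctr [0.52023576 0.21270458 0.18      ] 
 [[0.519, 0.228], [0.535, 0.213], [0.521, 0.198], [0.505, 0.213]]
```

View pics/crop0.png

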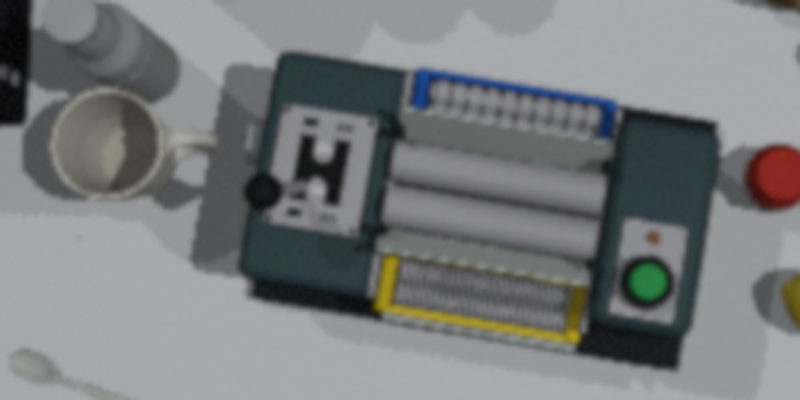

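Yaw is about -8.5° from both cutters' rails. In the crop, the gate plate centre is at about (322,168), the knob at (262,190) and the button at (648,282).

```bash
python3 - <<'E'
from h import *
p=env.camera_params("top")
N=ray(p,(250.6,217.5),.113); K=ray(p,(231.42,224.43),.178)
for yaw in (-8,-8.5,-9):
    a=np.radians(yaw); ex=np.array([np.cos(a),np.sin(a)]); ey=np.array([-ex[1],ex[0]])
    d=(K-N)[:2]; O=N[:2]-.13*ey; B=ray(p,(352.2,252.6),.14)[:2]-O
    Y=ray(p,(298.5,258),.12)[:2]-O
    print(yaw,N.round(4),K.round(4),"knob off",d@ex,d@ey,"btn",B@ex,B@ey,"O",O,"Yc",Y@ex,Y@ey)
    print("neutral from knob",K[:2]+.043*ex-.028*ey)
E
```

```text
-8 [0.5473 0.1776 0.113 ] [0.5212 0.2127 0.178 ] knob off -0.0306937541745596 0.03115933942655851 btn -0.05050088108105094 -0.13925575788589203 O [0.52921237 0.04887508] Yc -0.08375932056043371 -0.00844184911995903
neutral from knob [0.55993105 0.17902583]
-8.5 [0.5473 0.1776 0.113 ] [0.5212 0.2127 0.178 ] knob off -0.0309644985320633 0.030890302839008038 btn -0.04814928823290991 -0.13968620318313046 O [0.52808965 0.04903787] Yc -0.08254801355135384 -0.0091675063627444
neutral from knob [0.55963538 0.17868953]
-9 [0.5473 0.1776 0.113 ] [0.5212 0.2127 0.178 ] knob off -0.031232884823119852 0.03061891383529971 btn -0.04579402863005231 -0.14009611083186388 O [0.52696839 0.04921045] Yc -0.08133042019144429 -0.009882565461111312
neutral from knob [0.5593368  0.17835582]
```

>>> carry_out([
  {"grip":1,"dp":[0,0,-0.035],"rotation":[0,0,-4.5]},
  {"grip":1,"dp":[0,0,-0.035],"rotation":[0,0,-4.5]},
  {"grip":1,"dp":[-0.0245,0.02,-0.005],"rotation":[0,0,0]},
  {"grip":1,"dp":[-0.0245,0.02,0],"rotation":[0,0,0]},
  {"grip":1,"dp":[-0.0245,0.02,0],"rotation":[0,0,0]},
  {"grip":1,"dp":[-0.0245,0.02,0],"rotation":[0,0,0]},
  {"grip":1,"dp":[-0.0245,0.02,0],"rotation":[0,0,0]},
  {"grip":1,"dp":[-0.0245,0.02,0],"rotation":[0,0,0]},
])

```text
time_s: 0.77
tool_pos: [0.2892, 0.4557, 0.2932]
tool_rot: [-179.6, 0.6, 82.9]
force: [0.0, -0.4, -1.2]
grip_width: 0.0419
```

>>> carry_out([
  {"grip":1,"dp":[-0.0245,0.02,0],"rotation":[0,0,0]},
  {"grip":1,"dp":[-0.0245,0.02,0],"rotation":[0,0,0]},
  {"grip":1,"dp":[-0.0245,0.02,0],"rotation":[0,0,0]},
  {"grip":1,"dp":[-0.0245,0.02,0],"rotation":[0,0,0]},
  {"grip":1,"dp":[-0.0245,0.02,0],"rotation":[0,0,0]},
  {"grip":1,"dp":[-0.0245,0.02,0],"rotation":[0,0,0]},
  {"grip":1,"dp":[-0.0245,0.02,0],"rotation":[0,0,0]},
])

```text
time_s: 1.35
tool_pos: [0.4099, 0.2564, 0.2918]
tool_rot: [-179.5, 0.8, 82.9]
force: [0.6, 0.5, 0.2]
grip_width: 0.0019
```

```bash
python3 - <<'E'
from h import *
p=env.camera_params("wrist"); im=env.read_camera("wrist")
cv2.imwrite("pics/w1.png",im[:,:,::-1]); np.save("w1.npy",p,allow_pickle=True); print(p,env.get_obs()["tool_pos"],env.get_obs()["tool_rot"])
E
```

```text
{'fx': 330.8626385910245, 'fy': 330.8626385910245, 'cx': 317.71946377573914, 'cy': 235.89351979767275, 'R': array([[ 0.12185893,  0.99244602, -0.01418818],
       [ 0.96463667, -0.11505403,  0.23714692],
       [ 0.2337231 , -0.04258491, -0.97137018]]), 't': array([-0.30021336, -0.41034684,  0.37264989])} [0.41441623 0.2489165  0.29199213] [-179.62943865    0.97237333   82.35865523]
```

View pics/w1.png

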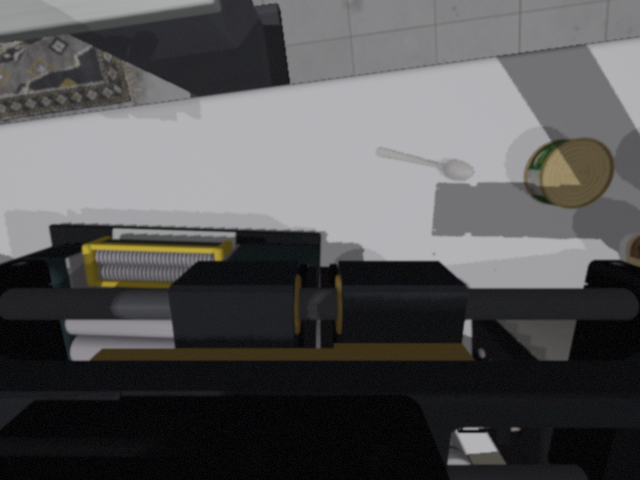

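The wrist camera only sees what lies nearer the robot than the fingers. I'll move beyond the gate and look back at it.

>>> carry_out([
  {"grip":1,"dp":[-0.005,0.036,-0.005],"rotation":[0,0,0.5]},
  {"grip":1,"dp":[-0.005,0.036,0],"rotation":[0,0,0.5]},
  {"grip":1,"dp":[-0.005,0.036,0],"rotation":[0,0,0]},
  {"grip":1,"dp":[-0.005,0.036,0],"rotation":[0,0,0]},
  {"grip":1,"dp":[-0.005,0.036,0],"rotation":[0,0,0]},
  {"grip":1,"dp":[-0.005,0.036,0],"rotation":[0,0,0]},
  {"grip":1,"dp":[-0.005,0.036,0],"rotation":[0,0,0]},
  {"grip":1,"dp":[0,0,0],"rotation":[0,0,0]},
])

```text
time_s: 2.07
tool_pos: [0.6638, 0.1726, 0.2898]
tool_rot: [-179.3, 1.2, 81.3]
force: [-2.1, -0.5, -1.4]
grip_width: 0.0005
```

```bash
python3 - <<'E'
from h import *
p=env.camera_params("wrist"); im=env.read_camera("wrist")
cv2.imwrite("pics/w2.png",im[:,:,::-1]); np.save("w2.npy",p,allow_pickle=True); print(env.get_obs()["tool_pos"],env.get_obs()["tool_rot"])
E
```

```text
[0.6614067  0.17423851 0.29046502] [-179.2131206     1.08821021   81.4157549 ]
```

View pics/w2.png

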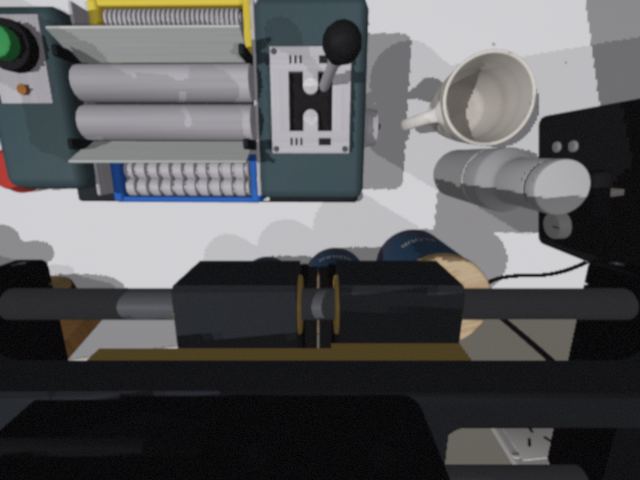

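Clear view: the knob is at (342,41), the gate plate spans about (270–352, 46–155), the H slot centre is about (311,101), and the green button is at (12,43).

```bash
python3 - <<'E'
from h import *
p=np.load("w2.npy",allow_pickle=True).item(); T=env.camera_params("top")
im=cv2.imread("pics/w2.png"); g=cv2.cvtColor(im,cv2.COLOR_BGR2GRAY)
b,c,s=blob((g<45)&(np.add.outer(np.arange(480)<68,np.arange(640)*0)>0)&(np.arange(640)[None]>318)&(np.arange(640)[None]<366)); print("knob blob",c,s)
sub=(im.min(2)>110); m=np.zeros_like(sub); m[40:160,262:358]=sub[40:160,262:358]
b,_,s2=blob(m); r=cv2.minAreaRect(np.argwhere(b)[:,::-1].astype(np.float32)); print("plate",r,s2)
kp=np.array([s[0]+s[2]/2-.5,s[1]+s[3]/2-.5])
def line(p,uv): a=ray(p,uv,.1); b=ray(p,uv,.3); return a,(b-a)/np.linalg.norm(b-a)
a1,d1=line(p,kp); a2,d2=line(T,(231.42,224.43))
A=np.stack([d1,-d2],1); k=np.linalg.lstsq(A,a2-a1,rcond=None)[0]; P1,P2=a1+k[0]*d1,a2+k[1]*d2
print("knob tri",P1.round(4),P2.round(4)); print("knob wrist at .178",ray(p,kp,.178),"top",ray(T,(231.42,224.43),.178))
a=np.radians(-8.5); ex=np.array([np.cos(a),np.sin(a)]); ey=np.array([-ex[1],ex[0]])
for n,uv in (("plate",r[0]),("H",(311,100.5))):
    N=ray(p,uv,.113); print(n,N.round(4)); d=(ray(p,kp,.178)-N)[:2]; print(" knob off",d@ex,d@ey)
pts=np.array([ray(p,q,.113)[:2] for q in cv2.boxPoints(r)]); print(pts.round(4).tolist())
print("btn wrist", ray(p,(12,43),.14))
cv2.imwrite("pics/w2c.png",cv2.resize(im[0:170,250:380],None,fx=4.5,fy=3.5*4.5/4.5,interpolation=cv2.INTER_CUBIC))
E
```

```text
knob blob [342.01657061  41.87896254] [ 323   20   39   45 1388]
plate ((310.0, 99.5), (82.0, 107.0), 0.0) [ 269   46   83  108 6064]
knob tri [0.5212 0.2099 0.1825] [0.5207 0.2117 0.1828]
knob wrist at .178 [0.51994316 0.21027664 0.178     ] top [0.52124637 0.21273778 0.178     ]
plate [0.5457 0.1791 0.113 ]
 knob off -0.030064251567266418 0.02705002719050493
H [0.5467 0.1799 0.113 ]
 knob off -0.030970251609371453 0.026092843455656496
[[0.5889, 0.1307], [0.4938, 0.1485], [0.5056, 0.2239], [0.6011, 0.2117]]
btn wrist [ 0.46498217 -0.0693914   0.14      ]
```

View pics/w2c.png

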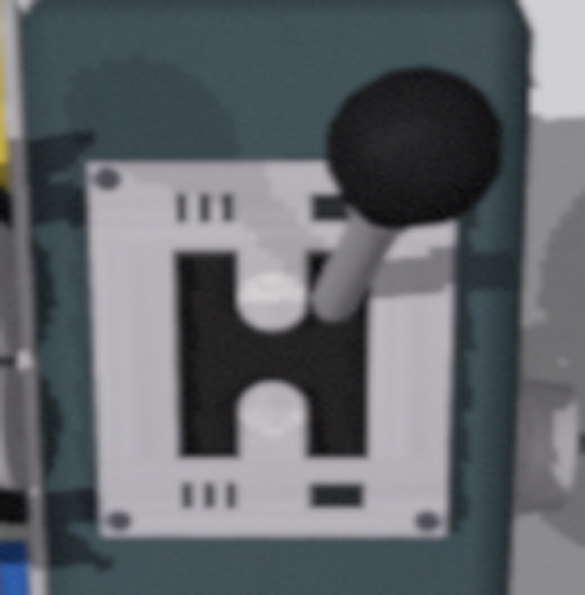

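The gate is 0.5465, 0.1785 (both views within 2 mm). The knob is at offset (-0.030, +0.028), so it is in the near left slot but not fully at its end, which agrees with the triangulated height of 0.1825. Next I go behind the knob.

>>> carry_out([
  {"grip":1,"dp":[0.003,-0.038,0],"rotation":[-1.2,-0.6,0]},
  {"grip":1,"dp":[0.003,-0.038,0],"rotation":[0,0,0]},
  {"grip":1,"dp":[0.003,-0.038,0],"rotation":[0,0,0]},
  {"grip":1,"dp":[0.003,-0.038,0],"rotation":[0,0,0]},
  {"grip":1,"dp":[0.003,-0.038,0],"rotation":[0,0,0]},
  {"grip":1,"dp":[0,0,0],"rotation":[0,0,0]},
  {"grip":1,"dp":[0,0,0],"rotation":[0,0,0]},
])

```text
time_s: 2.7
tool_pos: [0.4617, 0.2206, 0.2788]
tool_rot: [-179.7, 2.4, 81.7]
force: [1.2, -0.5, -0.3]
grip_width: 0.0005
```

```bash
cat >> h.py <<'E'
N0=np.array([.5465,.1785]); a_=np.radians(-8.5); EX=np.array([np.cos(a_),np.sin(a_)]); EY=np.array([-EX[1],EX[0]])
def where(ga=None,gb=None,gz=None):
    o=env.get_obs(); d=o["tool_pos"][:2]-N0
    print("mach",(d@EX).round(4),(d@EY).round(4),"z",o["tool_pos"][2].round(4),"rot",o["tool_rot"].round(2),"F",o["force"].round(2),"t",o["time_s"])
    if ga is not None:
        from scipy.spatial.transform import Rotation as Ro
        R=Ro.from_euler("xyz",o["tool_rot"],degrees=True); g=N0+ga*EX+gb*EY
        w=np.array([*g,gz])-o["tool_pos"]; t=np.radians(81.5)
        G=Ro.from_euler("xyz",[180,0,81.5],degrees=True)
        print("tool dp",R.inv().apply(w).round(4),"rot",(R.inv()*G).as_rotvec(degrees=True).round(2))
E
python3 -c "
from h import *
where(-.075,.028,.168)"
```

```text
mach -0.0901 0.0291 z 0.2788 rot [-179.75    2.36   81.67] F [ 1.17 -0.46 -0.27] t 2.7
tool dp [0.0034 0.0155 0.1107] rot [-0.25  2.36  0.16]
```

>>> carry_out([
  {"grip":1,"dp":[0.001,0.003,0.027],"rotation":[-0.2,2.3,0.2]},
  {"grip":1,"dp":[0,0.003,0.027],"rotation":[0,0,0]},
  {"grip":1,"dp":[0,0.003,0.027],"rotation":[0,0,0]},
  {"grip":1,"dp":[0,0.003,0.027],"rotation":[0,0,0]},
  {"grip":1,"dp":[0,0,0],"rotation":[0,0,0]},
  {"grip":1,"dp":[0,0,0],"rotation":[0,0,0]},
])

```text
time_s: 3.2
tool_pos: [0.4742, 0.222, 0.1718]
tool_rot: [179.7, -0.5, 81.7]
force: [0.2, 0.1, 0.3]
grip_width: 0.0008
```

```bash
python3 -c "
from h import *
where(-.04,.028,.168)"
```

```text
mach -0.0779 0.0324 z 0.1718 rot [179.7   -0.51  81.69] F [0.16 0.09 0.26] t 3.2
tool dp [-0.0045  0.0379  0.004 ] rot [ 0.3  -0.51  0.19]
```

>>> carry_out([
  {"grip":1,"dp":[-0.0045,0.008,0.004],"rotation":[0.3,-0.5,0.2]},
  {"grip":1,"dp":[0,0.006,0],"rotation":[0,0,0]},
])

```text
time_s: 3.37
tool_pos: [0.4881, 0.2159, 0.1697]
tool_rot: [180.0, -0.0, 81.6]
force: [-0.6, -0.2, -0.2]
grip_width: 0.0005
```

>>> carry_out([
  {"grip":1,"dp":[0,0.006,0],"rotation":[0,0,0]},
])

```text
time_s: 3.45
tool_pos: [0.4956, 0.2153, 0.1712]
tool_rot: [179.9, -0.1, 81.6]
force: [0.2, -0.5, -0.0]
grip_width: -0.0
```

>>> carry_out([
  {"grip":1,"dp":[0,0.006,0],"rotation":[0,0,0]},
])

```text
time_s: 3.53
tool_pos: [0.5025, 0.2146, 0.1724]
tool_rot: [179.9, -0.2, 81.5]
force: [-3.5, 0.8, 2.1]
grip_width: 0.0006
```

>>> carry_out([
  {"grip":1,"dp":[0,0.006,0],"rotation":[0,0,0]},
])

```text
time_s: 3.62
tool_pos: [0.5091, 0.214, 0.1736]
tool_rot: [179.9, -0.2, 81.5]
force: [-3.6, -0.6, 2.5]
grip_width: 0.0005
```

>>> carry_out([
  {"grip":1,"dp":[0,0.006,0],"rotation":[0,0,0]},
])

```text
time_s: 3.7
tool_pos: [0.5157, 0.213, 0.1744]
tool_rot: [179.9, -0.2, 81.5]
force: [-2.6, -0.0, 1.4]
grip_width: 0.0006
```

```bash
python3 -c "
from h import *
where(-.0255,.028,.168)"
```

```text
mach -0.0355 0.0296 z 0.1744 rot [179.88  -0.23  81.53] F [-2.57 -0.02  1.41] t 3.7
tool dp [-0.0016  0.01    0.0064] rot [ 0.12 -0.23  0.03]
```

>>> carry_out([
  {"grip":1,"dp":[-0.001,0.005,0.003],"rotation":[0,0,0]},
  {"grip":1,"dp":[0,0.004,0.002],"rotation":[0,0,0]},
  {"grip":1,"dp":[0,0,0.001],"rotation":[0,0,0]},
])

```text
time_s: 3.95
tool_pos: [0.5274, 0.2102, 0.1692]
tool_rot: [179.8, -0.3, 81.5]
force: [-2.5, -1.0, 1.4]
grip_width: 0.0004
```

```bash
python3 -c "
from h import *
where(-.0255,.028,.168)
a=env.read_camera('top')[165:290,150:400,::-1]; b=env.read_camera('scene')[:,:,::-1]
cv2.imwrite('pics/b.png',b)
p=env.camera_params('scene'); q=proj(p,[*N0,.185]).astype(int); print(q)
c=b[max(0,q[1]-60):q[1]+60,max(0,q[0]-80):q[0]+80]
cv2.imwrite('pics/m3.png',np.vstack([cv2.resize(a,(600,300)),cv2.resize(c,(600,300),interpolation=cv2.INTER_CUBIC)]))
"
```

```text
mach -0.0236 0.0285 z 0.1692 rot [179.77  -0.28  81.46] F [-2.52 -1.02  1.37] t 3.95
tool dp [-0.0005 -0.0019  0.0011] rot [ 0.23 -0.28 -0.04]
[253 248]
```

View pics/m3.png

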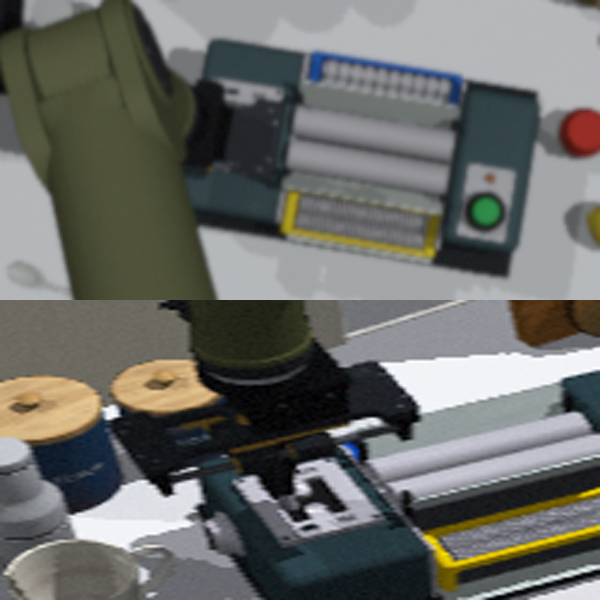

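Finger contact suggests the knob is about at the cross slot. I'll back off, rise, and measure it with the wrist camera from the far side.

>>> carry_out([
  {"grip":1,"dp":[0,-0.03,0],"rotation":[0.2,-0.3,0]},
  {"grip":1,"dp":[0,0,-0.04],"rotation":[0,0,0]},
  {"grip":1,"dp":[0,0,-0.04],"rotation":[0,0,0]},
  {"grip":1,"dp":[0,0,-0.04],"rotation":[0,0,0]},
  {"grip":1,"dp":[-0.004,0.038,0],"rotation":[0,0,0]},
  {"grip":1,"dp":[-0.004,0.038,0],"rotation":[0,0,0]},
  {"grip":1,"dp":[-0.004,0.038,0],"rotation":[0,0,0]},
  {"grip":1,"dp":[-0.004,0.038,0],"rotation":[0,0,0]},
])

```text
time_s: 4.72
tool_pos: [0.6344, 0.1798, 0.2818]
tool_rot: [-179.2, 0.4, 82.5]
force: [0.7, 0.1, 0.6]
grip_width: 0.0004
```

>>> carry_out([
  {"grip":1,"dp":[0,0.02,0],"rotation":[0,0,0]},
  {"grip":1,"dp":[0,0,0],"rotation":[0,0,0]},
  {"grip":1,"dp":[0,0,0],"rotation":[0,0,0]},
])

```text
time_s: 4.97
tool_pos: [0.6622, 0.1721, 0.2786]
tool_rot: [-179.5, 0.7, 82.1]
force: [-0.2, 0.3, 0.5]
grip_width: 0.0008
```

```bash
cat >> h.py <<'E'
def look(name,z):
    p=env.camera_params("wrist"); im=env.read_camera("wrist")[:,:,::-1].copy(); where()
    q=proj(p,[*N0,.185]).astype(int); q=np.clip(q,0,None)
    y0,y1,x0,x1=max(0,q[1]-60),q[1]+75,max(0,q[0]-75),q[0]+75; sub=im[y0:y1,x0:x1]
    g=cv2.morphologyEx((sub.max(2)<45).astype(np.uint8),cv2.MORPH_OPEN,cv2.getStructuringElement(cv2.MORPH_ELLIPSE,(25,25)))
    b,c,s=blob(g); u=(s[0]+s[2]/2-.5+x0,s[1]+s[3]/2-.5+y0); K=ray(p,u,z)[:2]-N0; print("knob px",u,s,"off",(K@EX).round(4),(K@EY).round(4))
    v=sub.copy(); cv2.drawMarker(v,(int(u[0]-x0),int(u[1]-y0)),(0,0,255))
    cv2.imwrite(f"pics/{name}.png",cv2.resize(v,None,fx=4,fy=4))
E
python3 -c "
from h import *
look('k1',.185)"
```

```text
mach 0.1149 0.0108 z 0.2784 rot [-179.49    0.66   82.13] F [ 0.31 -0.92 -0.02] t 5.0167
knob px (np.float64(348.5), np.float64(91.5)) [105  56  26  26 512] off 0.0053 0.0305
```

View pics/k1.png

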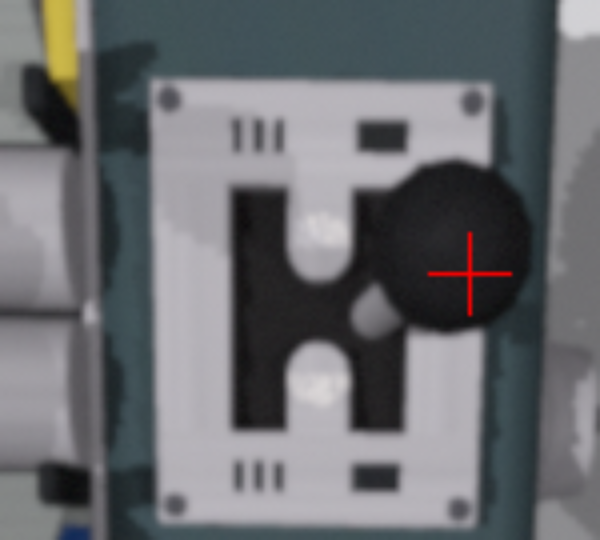

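The true knob centre in the crop is (453,247), so the marker is slightly off. That puts it at offset ≈ (0.000, +0.0275), with the stem in line with the cross slot. Now to the knob's left side.

>>> carry_out([
  {"grip":1,"dp":[0.016,-0.029,0],"rotation":[0,0.7,0.5]},
  {"grip":1,"dp":[0.016,-0.029,0],"rotation":[0,0,0]},
  {"grip":1,"dp":[0.016,-0.029,0],"rotation":[0,0,0]},
  {"grip":1,"dp":[0.016,-0.029,0],"rotation":[0,0,0]},
  {"grip":1,"dp":[0,0,0],"rotation":[0,0,0]},
])

```text
time_s: 5.43
tool_pos: [0.5474, 0.2551, 0.2769]
tool_rot: [-179.3, -0.0, 81.6]
force: [0.2, 1.3, 0.1]
grip_width: 0.0005
```

```bash
python3 -c "
from h import *
where(0,.073,.168)"
```

```text
mach -0.0104 0.0759 z 0.2769 rot [-1.7934e+02 -2.0000e-02  8.1610e+01] F [0.19 1.29 0.11] t 5.4333
tool dp [-0.003   0.0117  0.1088] rot [-0.66 -0.02  0.11]
```

>>> carry_out([
  {"grip":1,"dp":[0,0.004,0.027],"rotation":[-0.7,0,0]},
  {"grip":1,"dp":[0,0.004,0.027],"rotation":[0,0,0]},
  {"grip":1,"dp":[0,0.003,0.027],"rotation":[0,0,0]},
  {"grip":1,"dp":[0,0,0.025],"rotation":[0,0,0]},
  {"grip":1,"dp":[0,0,0],"rotation":[0,0,0]},
])

```text
time_s: 5.85
tool_pos: [0.5503, 0.2632, 0.1735]
tool_rot: [179.7, -0.8, 82.7]
force: [-1.4, -0.6, -0.9]
grip_width: 0.0005
```

```bash
python3 -c "
from h import *
where(0,.05,.168)"
```

```text
mach -0.0088 0.0843 z 0.1735 rot [179.66  -0.76  82.68] F [-1.36 -0.62 -0.85] t 5.85
tool dp [-0.0346  0.008   0.0051] rot [ 0.33 -0.76  1.17]
```

>>> carry_out([
  {"grip":1,"dp":[-0.01,0.006,0.004],"rotation":[0.3,-0.8,1.2]},
  {"grip":1,"dp":[-0.006,0.003,0.002],"rotation":[0,0,0]},
])

```text
time_s: 6.02
tool_pos: [0.5551, 0.248, 0.1686]
tool_rot: [-180.0, -0.0, 81.7]
force: [0.3, -0.6, -0.2]
grip_width: 0.0001
```

```bash
python3 -c "
from h import *
where(0,.05,.168)"
```

```text
mach -0.0018 0.07 z 0.1686 rot [-179.96   -0.     81.68] F [ 0.3  -0.64 -0.21] t 6.0167
tool dp [-0.02    0.0017  0.0006] rot [-0.04 -0.    0.18]
```

>>> carry_out([
  {"grip":1,"dp":[-0.006,0.001,0],"rotation":[0,0,0]},
  {"grip":1,"dp":[-0.006,0.001,0],"rotation":[0,0,0]},
])

```text
time_s: 6.18
tool_pos: [0.5567, 0.2346, 0.171]
tool_rot: [179.9, -0.1, 81.7]
force: [-0.5, -1.0, -0.6]
grip_width: 0.0005
```

>>> carry_out([
  {"grip":1,"dp":[-0.006,0,0.001],"rotation":[0,0,0]},
])

```text
time_s: 6.27
tool_pos: [0.557, 0.2278, 0.1715]
tool_rot: [179.8, -0.2, 81.6]
force: [0.5, 2.0, 0.4]
grip_width: 0.0006
```

>>> carry_out([
  {"grip":1,"dp":[-0.006,0,0.001],"rotation":[0,0,0]},
])

```text
time_s: 6.35
tool_pos: [0.5569, 0.2222, 0.1721]
tool_rot: [179.6, -0.3, 81.6]
force: [0.2, 3.4, 3.5]
grip_width: 0.0003
```

>>> carry_out([
  {"grip":1,"dp":[-0.006,0,0.001],"rotation":[0,0,0]},
])

```text
time_s: 6.43
tool_pos: [0.5566, 0.2167, 0.1724]
tool_rot: [179.5, -0.5, 81.6]
force: [-0.5, 2.9, 2.7]
grip_width: 0.0002
```

>>> carry_out([
  {"grip":1,"dp":[-0.006,0,0.001],"rotation":[0,0,0]},
])

```text
time_s: 6.52
tool_pos: [0.5561, 0.2111, 0.1724]
tool_rot: [179.5, -0.7, 81.6]
force: [-0.3, 2.0, 2.4]
grip_width: 0.0002
```

```bash
python3 -c "
from h import *
where(0,.002,.168)"
```

```text
mach 0.0047 0.0336 z 0.1724 rot [179.47  -0.65  81.61] F [-0.31  1.99  2.45] t 6.5167
tool dp [-0.0317 -0.0048  0.004 ] rot [ 0.53 -0.65  0.11]
```

>>> carry_out([
  {"grip":1,"dp":[-0.006,-0.001,0.002],"rotation":[0.5,-0.6,0]},
  {"grip":1,"dp":[-0.006,-0.001,0.002],"rotation":[0,0,0]},
])

```text
time_s: 6.68
tool_pos: [0.5532, 0.1992, 0.1696]
tool_rot: [179.8, -0.2, 81.6]
force: [0.6, 2.1, 1.8]
grip_width: 0.0007
```

>>> carry_out([
  {"grip":1,"dp":[-0.006,-0.001,0.002],"rotation":[0,0,0]},
  {"grip":1,"dp":[-0.006,-0.001,0.001],"rotation":[0,0,0]},
])

```text
time_s: 6.85
tool_pos: [0.5495, 0.1865, 0.1663]
tool_rot: [179.8, -0.2, 81.6]
force: [1.3, 1.9, 1.4]
grip_width: 0.0004
```

```bash
python3 -c "
from h import *
where(0,-.0055,.168)"
```

```text
mach 0.0018 0.0084 z 0.1663 rot [ 1.7979e+02 -1.6000e-01  8.1650e+01] F [1.27 1.92 1.38] t 6.85
tool dp [-0.0138 -0.0019 -0.0017] rot [ 0.21 -0.16  0.15]
```

>>> carry_out([
  {"grip":1,"dp":[-0.006,0,-0.001],"rotation":[0,0,0]},
])

```text
time_s: 6.93
tool_pos: [0.5481, 0.1797, 0.1665]
tool_rot: [179.8, -0.1, 81.7]
force: [2.3, 1.8, -2.4]
grip_width: 0.0007
```

>>> carry_out([
  {"grip":1,"dp":[-0.005,0,-0.001],"rotation":[0,0,0]},
])

```text
time_s: 7.02
tool_pos: [0.5467, 0.1736, 0.1668]
tool_rot: [179.9, -0.1, 81.6]
force: [0.5, 0.5, -2.1]
grip_width: 0.0007
```

```bash
python3 -c "
from h import *
where(0,-.0055,.168)"
```

```text
mach 0.001 -0.0048 z 0.1668 rot [ 1.799e+02 -6.000e-02  8.163e+01] F [ 0.48  0.51 -2.13] t 7.0167
tool dp [-0.0007 -0.001  -0.0012] rot [ 0.1  -0.06  0.13]
```

>>> carry_out([
  {"grip":1,"dp":[0.025,0,0],"rotation":[0,0,0]},
  {"grip":1,"dp":[0.01,0,-0.035],"rotation":[0,0,0]},
  {"grip":1,"dp":[0,0,-0.04],"rotation":[0,0,0]},
  {"grip":1,"dp":[0,0,-0.037],"rotation":[0,0,0]},
  {"grip":1,"dp":[-0.006,0.034,0],"rotation":[0,0,0]},
  {"grip":1,"dp":[-0.006,0.034,0],"rotation":[0,0,0]},
  {"grip":1,"dp":[-0.006,0.034,0],"rotation":[0,0,0]},
  {"grip":1,"dp":[0,0,0],"rotation":[0,0,0]},
])

```text
time_s: 7.68
tool_pos: [0.6472, 0.1638, 0.2783]
tool_rot: [-179.4, 1.0, 81.5]
force: [-1.8, -0.7, -1.2]
grip_width: 0.0005
```

```bash
sed -i 's/(25,25)/(17,17)/; s/max(2)<45/max(2)<38/' h.py; python3 -c "
from h import *
look('k2',.185)"
```

```text
mach 0.0995 0.0015 z 0.2789 rot [-179.25    0.92   81.55] F [-0.81 -0.39  0.34] t 7.7333
knob px (np.float64(286.0), np.float64(105.5)) [ 28  44  29  38 728] off 0.0011 -0.0246
```

View pics/k2.png

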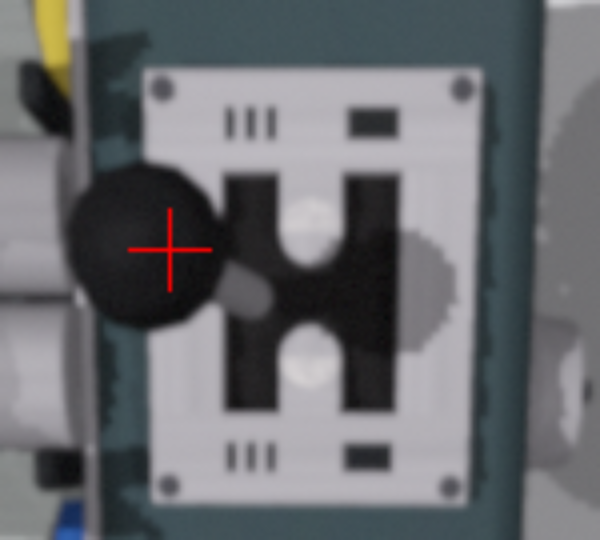

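Knob centre at crop (147,246): offset ≈ (0.001, -0.0285), in the right column at the cross slot. Next I come down on its far side and pull toward the robot.

>>> carry_out([
  {"grip":1,"dp":[-0.014,-0.018,0.005],"rotation":[0,1.1,0]},
  {"grip":1,"dp":[-0.014,-0.018,0.015],"rotation":[0,0,0]},
  {"grip":1,"dp":[0,0,0.015],"rotation":[0,0,0]},
  {"grip":1,"dp":[0,0,0],"rotation":[0,0,0]},
])

```text
time_s: 8.07
tool_pos: [0.6002, 0.1389, 0.2403]
tool_rot: [-178.8, 0.1, 81.4]
force: [0.2, 0.5, -0.1]
grip_width: 0.0005
```

```bash
python3 -c "
from h import *
where(.05,-.028,.168)"
```

```text
mach 0.0589 -0.0312 z 0.2403 rot [-1.7884e+02  1.4000e-01  8.1400e+01] F [ 0.24  0.48 -0.08] t 8.0667
tool dp [ 0.0034 -0.0075  0.0724] rot [-1.16  0.14 -0.1 ]
```

>>> carry_out([
  {"grip":1,"dp":[0.002,-0.002,0.025],"rotation":[-1.1,0.1,0]},
  {"grip":1,"dp":[0,0,0.025],"rotation":[0,0,0]},
  {"grip":1,"dp":[0,0,0.02],"rotation":[0,0,0]},
  {"grip":1,"dp":[0,0,0],"rotation":[0,0,0]},
])

```text
time_s: 8.4
tool_pos: [0.5951, 0.1411, 0.171]
tool_rot: [-180.0, -0.0, 81.5]
force: [0.2, -0.2, -1.0]
grip_width: 0.0005
```

```bash
python3 -c "
from h import *
where(.03,-.028,.168)"
```

```text
mach 0.0536 -0.0298 z 0.171 rot [-1.7995e+02 -2.0000e-02  8.1460e+01] F [ 0.19 -0.21 -1.03] t 8.4
tool dp [ 0.0018 -0.0236  0.0031] rot [-0.05 -0.02 -0.04]
```

>>> carry_out([
  {"grip":1,"dp":[0.001,-0.008,0.003],"rotation":[0,0,0]},
  {"grip":1,"dp":[0.001,-0.008,0],"rotation":[0,0,0]},
  {"grip":1,"dp":[0,-0.007,0],"rotation":[0,0,0]},
])

```text
time_s: 8.65
tool_pos: [0.572, 0.1465, 0.1701]
tool_rot: [-179.9, 0.1, 81.5]
force: [0.5, 0.3, 0.6]
grip_width: 0.0008
```

>>> carry_out([
  {"grip":1,"dp":[0,-0.006,0],"rotation":[0,0,0]},
  {"grip":1,"dp":[0,-0.006,0],"rotation":[0,0,0]},
])

```text
time_s: 8.82
tool_pos: [0.5603, 0.1487, 0.1725]
tool_rot: [179.8, 0.0, 81.5]
force: [1.9, -1.3, -1.1]
grip_width: 0.0003
```

>>> carry_out([
  {"grip":1,"dp":[0,-0.006,0],"rotation":[0,0,0]},
])

```text
time_s: 8.9
tool_pos: [0.5547, 0.1495, 0.1735]
tool_rot: [179.7, -0.0, 81.5]
force: [2.6, -1.7, -0.9]
grip_width: 0.0006
```

```bash
python3 -c "
from h import *
where(-.02,-.028,.165)"
```

```text
mach 0.0124 -0.0275 z 0.1735 rot [ 1.7971e+02 -3.0000e-02  8.1490e+01] F [ 2.6  -1.71 -0.95] t 8.9
tool dp [-0.0005 -0.0324  0.0084] rot [ 0.29 -0.03 -0.01]
```

>>> carry_out([
  {"grip":1,"dp":[0,-0.006,0.004],"rotation":[0.3,0,0]},
  {"grip":1,"dp":[0,-0.006,0.003],"rotation":[0,0,0]},
])

```text
time_s: 9.07
tool_pos: [0.5439, 0.151, 0.1689]
tool_rot: [179.7, -0.1, 81.5]
force: [2.1, -1.5, 0.6]
grip_width: 0.0006
```

>>> carry_out([
  {"grip":1,"dp":[0,-0.006,0.002],"rotation":[0,0,0]},
  {"grip":1,"dp":[0,-0.005,0.002],"rotation":[0,0,0]},
])

```text
time_s: 9.23
tool_pos: [0.5327, 0.1526, 0.1654]
tool_rot: [179.6, -0.2, 81.4]
force: [2.0, -0.5, 1.9]
grip_width: 0.0006
```

>>> carry_out([
  {"grip":1,"dp":[0,-0.004,0.001],"rotation":[0,0,0]},
])

```text
time_s: 9.32
tool_pos: [0.5282, 0.1533, 0.1643]
tool_rot: [179.6, -0.2, 81.4]
force: [3.1, -0.7, 2.4]
grip_width: 0.0003
```

```bash
python3 -c "
from h import *
where(-.0215,-.028,.165)"
```

```text
mach -0.0144 -0.0277 z 0.1643 rot [179.59  -0.21  81.43] F [ 3.11 -0.65  2.38] t 9.3167
tool dp [-0.0004 -0.0071 -0.0008] rot [ 0.41 -0.21 -0.07]
```

>>> carry_out([
  {"grip":1,"dp":[0,-0.003,0],"rotation":[0,0,0]},
])

```text
time_s: 9.4
tool_pos: [0.5267, 0.1535, 0.1645]
tool_rot: [179.3, -0.3, 81.4]
force: [11.5, -0.4, -4.7]
grip_width: 0.0009
```

>>> carry_out([
  {"grip":1,"dp":[0,-0.002,0],"rotation":[0,0,0]},
])

```text
time_s: 9.48
tool_pos: [0.5268, 0.1535, 0.1647]
tool_rot: [179.0, -0.3, 81.4]
force: [9.0, -0.9, -4.1]
grip_width: 0.0005
```

>>> carry_out([
  {"grip":1,"dp":[0,-0.0015,0],"rotation":[0,0,0]},
])

```text
time_s: 9.57
tool_pos: [0.5271, 0.1535, 0.1647]
tool_rot: [178.7, -0.3, 81.4]
force: [6.8, 0.1, -3.3]
grip_width: 0.0005
```

```bash
python3 -c "
from h import *
where(-.0215,-.028,.165)"
```

```text
mach -0.0155 -0.0276 z 0.1647 rot [178.73  -0.34  81.38] F [ 6.77  0.09 -3.25] t 9.5667
tool dp [-0.0004 -0.006  -0.0004] rot [ 1.27 -0.34 -0.12]
```

A firm stop at 11 N, within limits: home. I'll back off and check.

>>> carry_out([
  {"grip":1,"dp":[0,0.03,0],"rotation":[1.2,-0.3,0]},
  {"grip":1,"dp":[0,0.01,-0.035],"rotation":[0,0,0]},
  {"grip":1,"dp":[0.005,0.01,-0.04],"rotation":[0,0,0]},
  {"grip":1,"dp":[0.005,0.01,-0.037],"rotation":[0,0,0]},
  {"grip":1,"dp":[0.005,0.034,0],"rotation":[0,0,0]},
  {"grip":1,"dp":[0.005,0.028,0],"rotation":[0,0,0]},
  {"grip":1,"dp":[0,0,0],"rotation":[0,0,0]},
])

```text
time_s: 10.15
tool_pos: [0.6437, 0.1591, 0.2662]
tool_rot: [-178.2, 0.5, 81.8]
force: [-1.8, -0.7, -1.0]
grip_width: 0.0008
```

```bash
python3 -c "
from h import *
look('k3',.176)"
```

```text
mach 0.0969 -0.0051 z 0.2659 rot [-178.08    0.56   81.76] F [-1.13  0.27 -0.28] t 10.2
knob px (np.float64(287.0), np.float64(60.5)) [ 18   0  37  26 740] off -0.0332 -0.0281
```

View pics/k3.png

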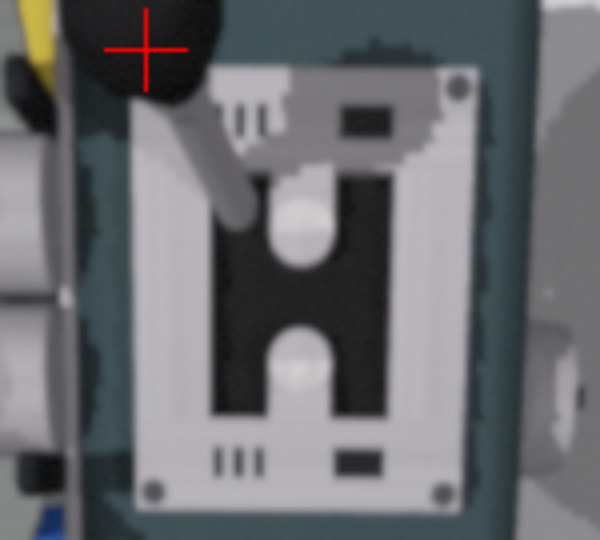

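The lever is in the near right slot. The crop cuts off the knob, so I'll measure it on a full frame.

```bash
python3 - <<'E'
from h import *
p=env.camera_params("wrist"); im=env.read_camera("wrist")[:,:,::-1].copy()
q=proj(p,[*(N0-.04*EX-.028*EY),.176]); print("expected",q)
x0,y0=int(q[0])-45,max(0,int(q[1])-45); sub=im[y0:y0+95,x0:x0+90]
v=cv2.resize(sub,None,fx=6,fy=6,interpolation=cv2.INTER_CUBIC)
for r,col in ((-.034,(0,0,255)),(-.043,(0,255,0))):
    a=np.arcsin(-r/.152); q=proj(p,[*(N0+r*EX-.028*EY),.033+.152*np.cos(a)]); print(r,q,)
    cv2.drawMarker(v,tuple(((q-[x0,y0])*6).astype(int)),col,markerSize=30)
cv2.imwrite("pics/k4.png",v)
E
```

```text
expected [287.65750763  53.6224798 ]
-0.034 [287.03959385  60.693309  ]
-0.043 [287.19860633  47.58406939]
```

View pics/k4.png

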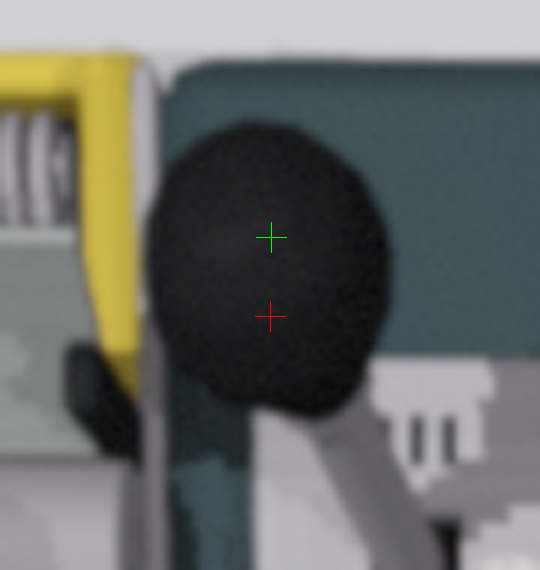

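The knob's round outline is centred on the green cross, the -0.043 slot end, so the lever is home. Now to the start button.

>>> carry_out([
  {"grip":1,"dp":[-0.033,-0.0187,0],"rotation":[-1,0.5,0]},
  {"grip":1,"dp":[-0.033,-0.0187,0],"rotation":[-1,0.5,0]},
  {"grip":1,"dp":[-0.033,-0.0187,0],"rotation":[0,0,0]},
  {"grip":1,"dp":[-0.033,-0.0187,0],"rotation":[0,0,0]},
  {"grip":1,"dp":[-0.033,-0.0187,0],"rotation":[0,0,0]},
  {"grip":1,"dp":[-0.033,-0.0187,0],"rotation":[0,0,0]},
  {"grip":1,"dp":[-0.033,-0.0187,0],"rotation":[0,0,0]},
  {"grip":1,"dp":[0,0,0],"rotation":[0,0,0]},
])

```text
time_s: 10.92
tool_pos: [0.4564, -0.052, 0.2538]
tool_rot: [-178.5, -0.5, 82.6]
force: [0.6, -0.5, 0.4]
grip_width: 0.0005
```

```bash
python3 - <<'E'
from h import *
p=env.camera_params("wrist"); im=env.read_camera("wrist")[:,:,::-1].copy(); cv2.imwrite("pics/g.png",im)
H,S,V=cv2.split(cv2.cvtColor(im,cv2.COLOR_BGR2HSV)); m=(H>45)&(H<80)&(S>150)&(V>80)
where(); print("exp",proj(p,[.46,-.0815,.14]))
b,c,s=blob(m); print(c,s,"btn",ray(p,(s[0]+s[2]/2-.5,s[1]+s[3]/2-.5),.14))
print("width m",ray(p,(s[0]+s[2],c[1]),.14)-ray(p,(s[0],c[1]),.14))
E
```

```text
mach -0.0541 -0.2379 z 0.2538 rot [-178.59   -0.59   82.76] F [-0.4   0.99 -0.75] t 10.9667
exp [283.53934791 243.70428363]
[284.0619469  246.71017699] [268 229  30  31 452] btn [ 0.46014456 -0.08243149  0.14      ]
width m [0.00337169 0.02578898 0.        ]
```

Both views agree: the button is at (0.460, -0.082).

```bash
python3 -c "
from h import *
d=np.array([.460,-.082])-N0; print(d@EX,d@EY); where(d@EX,d@EY,.155)"
```

```text
-0.047045520581542204 -0.27042414646849067
mach -0.0541 -0.2379 z 0.2538 rot [-178.59   -0.59   82.76] F [-0.4   0.99 -0.75] t 10.9667
tool dp [-0.0337  0.0087  0.0983] rot [-1.42 -0.57  1.27]
```

>>> carry_out([
  {"grip":1,"dp":[-0.031,0.01,0],"rotation":[-1.4,-0.6,1.3]},
  {"grip":1,"dp":[0,0,0.03],"rotation":[0,0,0]},
  {"grip":1,"dp":[0,0,0.03],"rotation":[0,0,0]},
  {"grip":1,"dp":[0,0,0.015],"rotation":[0,0,0]},
  {"grip":1,"dp":[0,0,0],"rotation":[0,0,0]},
])

```text
time_s: 11.38
tool_pos: [0.4605, -0.075, 0.1757]
tool_rot: [179.9, -0.5, 81.8]
force: [-0.5, 0.7, -0.7]
grip_width: 0.0004
```

```bash
python3 -c "
from h import *
where(-.047,-.2704,.14)"
```

```text
mach -0.0475 -0.2634 z 0.1757 rot [179.89  -0.54  81.79] F [-0.54  0.65 -0.69] t 11.3833
tool dp [-0.0073  0.0004  0.0357] rot [ 0.11 -0.54  0.29]
```

>>> carry_out([
  {"grip":1,"dp":[-0.006,0,0.015],"rotation":[0.1,-0.5,0.3]},
  {"grip":1,"dp":[0,0,0.01],"rotation":[0,0,0]},
  {"grip":1,"dp":[0,0,0.004],"rotation":[0,0,0]},
])

```text
time_s: 11.63
tool_pos: [0.459, -0.077, 0.1464]
tool_rot: [-179.9, -0.2, 81.8]
force: [-0.4, 0.4, 1.2]
grip_width: 0.0004
```

>>> carry_out([
  {"grip":1,"dp":[0,0,0.005],"rotation":[0,0,0]},
  {"grip":1,"dp":[0,0,0.004],"rotation":[0,0,0]},
])

```text
time_s: 11.8
tool_pos: [0.4594, -0.0758, 0.1377]
tool_rot: [-180.0, -0.2, 81.9]
force: [-1.7, -1.1, 3.3]
grip_width: 0.0003
```

>>> carry_out([
  {"grip":1,"dp":[0,0,0.003],"rotation":[0,0,0]},
  {"grip":1,"dp":[0,0,0.003],"rotation":[0,0,0]},
])

```text
time_s: 11.97
tool_pos: [0.4596, -0.0758, 0.1344]
tool_rot: [-179.9, -0.3, 81.9]
force: [-13.3, -0.2, 33.4]
grip_width: 0.0003
```

The button bottomed at z 0.1344, about 6 mm down. I'll hold briefly, then lift clear.

>>> carry_out([
  {"grip":1,"dp":[0,0,0.001],"rotation":[0,0,0]},
  {"grip":1,"dp":[0,0,0.001],"rotation":[0,0,0]},
  {"grip":1,"dp":[0,0,0],"rotation":[0,0,0]},
])

```text
time_s: 12.22
tool_pos: [0.4598, -0.0758, 0.136]
tool_rot: [-179.9, -0.4, 81.9]
force: [-2.5, -0.5, 4.6]
grip_width: 0.0003
```

>>> carry_out([
  {"grip":1,"dp":[0,0,-0.02],"rotation":[0,0,0]},
  {"grip":1,"dp":[0,0,-0.035],"rotation":[0,0,0]},
  {"grip":1,"dp":[0,0,-0.035],"rotation":[0,0,0]},
  {"grip":1,"dp":[-0.02,0.03,-0.02],"rotation":[0,0,0]},
  {"grip":1,"dp":[0,0.03,0],"rotation":[0,0,0]},
  {"grip":1,"dp":[0,0,0],"rotation":[0,0,0]},
  {"grip":1,"dp":[0,0,0],"rotation":[0,0,0]},
])

```text
time_s: 12.8
tool_pos: [0.5207, -0.1033, 0.2522]
tool_rot: [179.6, -0.6, 82.1]
force: [-0.1, -0.6, -0.2]
grip_width: 0.0002
```

```bash
python3 - <<'E'
from h import *
where()
a=env.read_camera('top')[165:290,150:400,::-1]; w=env.read_camera('wrist')[:,:,::-1]
cv2.imwrite('pics/f.png',np.vstack([cv2.resize(a,(600,300),interpolation=cv2.INTER_CUBIC),cv2.resize(w,(400,300)).copy() if 0 else cv2.resize(w[:300],(600,281))]))
E
```

```text
mach 0.0162 -0.2825 z 0.2522 rot [179.64  -0.58  82.1 ] F [-0.14 -0.56 -0.19] t 12.8
```

View pics/f.png

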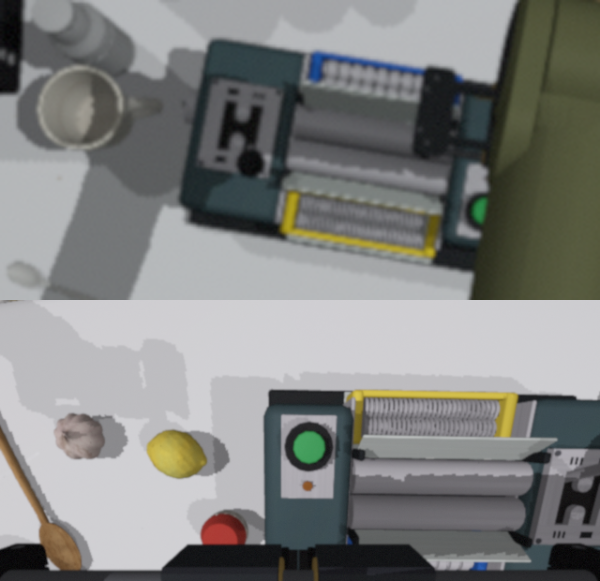

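The top view (upper half) shows the knob at (250,163), in the near right slot on the yellow side. The button at (310,447) is up, the bystanders are in place and the hand is clear. Handing in.

```bash
python3 -c "
from h import *
print(env.sign_off()); where()"
```

```text
the job is handed in; nothing more can be done
None
the job is handed in; nothing more can be done
```

The pasta machine is changed over to its yellow cutter and the green start button has been pressed; I handed the job in at 12.8 s, and no verdict is reported.

**Lever:** The yellow cutter is in the front bay, so I pushed the lever with shut fingertips from near left, through the cross slot, into the near right slot. It met the slot stop at about 11.5 N. A wrist picture then showed the knob centred on the slot end (x −0.043). The fingertip reading had put it about 6 mm short; I trusted the picture and the stop.

**Button:** I then pressed the button to its stop, with a brief peak of about 33 N, held it for about 0.25 s and released it. It looks up in the last picture.

**Last checks:** The knob is still in the near right slot, the bystanders in view (mug, mill, timer, lemon, garlic, spoon) look unmoved, and the tool is clear with about zero force. The oil bottle was not in that picture and the teaspoon only partly; no move went near either.

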